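# Set up the fold-out slide shelf on its telescoping prop

### The arm

A 7-joint arm with a two-finger parallel gripper is mounted at the origin on a cart in front of the work surface, level with it; the furniture and walls round the work are solid. World frame = base frame: x ahead of the robot, y to its left, z up, the work surface at z = 0. Lengths are in m, angles in rad, forces in N, time in s.
With the tool pointing down it reaches from about 0.4 to 0.85 m from the base axis. Payload 4.5 kg.
Tool frame: the origin (TCP) lies at the very end of the fingers, on their centre line; the grasp point (between the pads) lies 19 mm behind it; z points along the fingers, y is the line along which they close (so a half turn about z gives the same grasp; the last joint's range is limited). The gripper opens to 88 mm and grips with 3 to 60 N. Pads are 18 mm wide; open, the fingers measure 123 mm over their backs; the gripper's body (75 mm by 187 mm) begins 45 mm behind the grasp point.
Start: joints at [-1.243, 0.689, -0.195, 1.565, 0.157, 0.902, -0.215], TCP at [0.181, 0.598, 0.239] pointing down, gripper open.
Joint ranges: [-3.01, 3.01], [-0.46, 2.08], [-1.47, 1.51], [0.13, 2.56], [-1, 4.14], [0.04, 2.09], [-2.66, 2.66]. Speed limits (rad/s): [2.57, 2.57, 3.14, 3.14, 3.14, 3.14, 3.14].

### API

Orientations are given as a unit quaternion [x, y, z, w].
In Python, from plant import r gives the robot as it stands. The module is installed in compiled form; this text tells all that it offers.
- The arm moves only by the tool step_arm, never from a script. Its argument "increments" is a list of rows, each a list of 2 entries, a list of its own where there are three numbers: the shift along the world's x, y, z in cm, then the turn, a rotation vector about the world's x, y, z in degrees. A call has exactly 10 rows; each row shifts and turns the commanded pose from where the row before left it; what a row does not reach is not made up. A row lasts 1/10 s, in which the tool goes at most 50 mm and 8.59 degrees, less where a joint would pass 70% of its speed; a pose out of reach is approached as far as the arm can. A call is refused whole if a number of a shift passes 5 or a number of a turn 8.59, either way. A call with a gripper value outside its range is refused whole. "fingers" is the opening, from 0 (shut) to 1 (fully open), set as the call begins (left out, the last holds). The fingers move at their own pace and stop on an object; "grip_force" is the grip in N (left out, the last holds). Time passes only in rows, so rows that do not move let the fingers close, or fill a call up. It gives the time, the measured TCP pose, the force, the opening and the grip force at its end, in the units of the state.
- r.get_state(): the state, without advancing time (a new reading comes with each control period).
- r.snapshot(name): name is "scene" or "top" or "wrist"; returns (picture, depth): 420x560x3 uint8, red, green, blue; 420x560 float32, m along the optical axis (not along the pixel's ray), 0 where there is no reading.
- r.calibration(name): a dict with "fov_y" (degrees; the focal length in pixels is half the picture's height over the tangent of half this angle, whatever the lens; pixels are square), "cx", "cy" (the principal point, pixels), "R" (3x3) and "t" (3): a world point X has camera coordinates R X + t. Camera axes: x right, y down, z forward; pixel columns grow to the right and rows downward; lengths in m; the calibration is good to about 2 mm. The wrist camera is an equidistant fisheye: a pixel r from the principal point sees the ray r / f radians off the axis. A picture is of the moment at which its call begins: read the wrist's pose just before it. calibration takes no time and is no camera call; for the wrist camera it gives the pose at the moment of the call.
- r.finish_job(): hands the job in; it is judged then, once.
The state is a dict: "clock": time; "q": joint angles; "qd": joint speeds; "joint_torque": joint torques, N m; "tool_pos": TCP position; "eef_rot": TCP orientation; "contact_force": force on the tool from outside, world axes, zero at the start; "moment": the same for the moment, N m; "opening": opening from 0.0 (shut) to 1.0 (fully open); "finger_force": force on a finger pad.
Only numpy, scipy, OpenCV 4.12 (cv2) and the standard library are available. Lean on these libraries where they do the work, as an engineer would, in place of code of your own. Each camera call takes 0.05 s, during which the arm holds its last target. There are 200 camera calls.

### The job

Set up the little fold-out slide shelf: push in the spring button of its telescoping prop, slide the prop tube out until the button pops up in the next hole of the track (feel for it, do not force the catch), then swing the shelf leaf over past upright and lower it gently onto the prop's roller. Leave it lying level on the locked prop, let go of everything, and leave the small things standing around it alone.

Things in the scene. Friction and masses are not known exactly. Their poses are not given: they have to be found in the camera images.
- stand: Stand, fixed: grey base (x -260 to 19 mm, 70 mm wide, 136 at the hinge end) with a slotted aluminium outer tube (30 mm wide, x -255 to -55, top 47 mm above the desk) and two uprights at y = +-58 mm (88 mm high, ears behind to 135). Origin on the desk under the middle of the hinge line; +x is the way the prop slides out and the leaf comes down, y along the hinge, z up.
- hinge_line (a point): Middle of the leaf's hinge axis, 75 mm above the desk; the axis runs along the stand's y.
- prop_tube (a joint): How far the prop tube is slid out along the stand's +x, m: 0 stowed in the first hole, end stop 0.105; friction 1 to 2 N. The next hole, a 17 mm window in a bright steel saddle plate clamped over the outer tube (its top 49 mm above the desk), lies anywhere from 0.050 to 0.080, different each time and not measured: feel for it or see it.
- lock_button (a joint): How far the spring button is pushed down, m: 0 fully up through a hole (tube locked), 0.004 while its shoulder rides under the slot's edges, 0.008 bottom stop. Spring: 3 N up at 0, 6.2 N at 0.008. It must be down more than 0.004 for the tube to leave a hole; once past the hole's edge (15 mm on) the slot keeps it down, and in the next hole it pops up by itself if nothing holds it down.
- button_top (a point): Middle of the button's top: black knurled round cap 14 mm across, 14 mm high, on a 7 mm neck; its top is 73 mm above the desk when fully up. It travels along the slot with the prop tube, starting at x = -215 mm, y = 0 of the stand. It can be pinched, pressed, or pushed sideways along the slot to slide the tube.
- button_shoulder: The square steel shoulder (14 mm long) fixed under the button that locks in the holes; hidden in the tube, 27.5 mm below the button's top. Forcing it against the catch with more than 40 N counts as damage.
- roller (a point): Middle of the black roller (14 mm thick, 60 mm long along the stand's y) on the front end of the prop tube, 65 mm above the desk, on which the lowered leaf rests. Stowed it is at x = -12 mm of the stand, behind the hinge line, where it cannot carry the leaf.
- shelf_leaf (a joint): Angle of the white shelf leaf about the hinge line, rad: 0 upright, negative leaning back over the stand (stop at -0.30), pi/2 level on the stand's +x side, lying on the roller of the locked prop. Hinge friction holds it only near upright; farther over it falls. Leaf 96 mm wide, 6 mm thick, 0.2 kg, from 6 to 98 mm from the hinge axis.
- bail_mid (a point): Middle of the handle bar on the leaf's free edge: a round steel bar 10 mm thick along the stand's y, 80 mm long between its two arms, 135 mm from the hinge axis; the open gap between bar and leaf edge is 32 mm (70 mm wide between the arms). The leaf turns round the bar easily while it is pinched lightly.
- case_by: Bystander: round objective case, 36 mm across, 52 mm high, on the far side of the stand; origin at the centre of its underside.
- coverslip_box: Bystander: plastic box of cover glasses, 29 x 29 x 20 mm, on the far side of the stand; origin at the centre of its underside.
- bench_timer: Bystander: white bench timer, 62 x 62 x 19 mm, on the robot's side of the stand; origin at the centre of its underside.

How it is judged:
On the way, in this order (a step that is already met when the one before it is completed fails the run):
1. the prop tube is slid out and its button has popped up in the next hole (value of joint prop_tube above 0.035 m and value of joint lock_button below 0.002 m), for 0.2 s.
2. the leaf is lowered level onto the roller of the locked prop (all of step 1 and value of joint shelf_leaf between 1.53 and 1.62 rad), for 0.2 s.
At the end, for the whole second after the job is handed in: The prop tube is slid out to the next hole (more than 35 mm) with its button fully up (within 2 mm), and the leaf lies still and level on the roller (1.53 to 1.62 rad) (all of step 2 and velocity of joint shelf_leaf between -0.05 and 0.05 rad/s); the robot touches nothing.
It fails at once if the leaf comes down hard: it turns outwards faster than 2.5 rad/s close above its stop or beyond it (value of joint shelf_leaf above 1.3 rad and velocity of joint shelf_leaf above 2.5 rad/s).
It fails at once if the catch is forced: more than 40 N on the button's shoulder (contact force between button_shoulder and anything else above 40 N).
It fails at once if a bystander is disturbed: moved more than 30 mm (distance of any of case_by, coverslip_box, bench_timer from where it was at the start of the episode above 0.03 m).
It also fails if it takes over 56 s, if anything falls off the work surface, if the arm or the gripper's body presses on something with over 40 N, if the wrist force passes 120 N, or if a joint passes its speed limit or range.

## Working session

There is one attempt and no reset: what is moved stays moved. The work goes in short steps, Python scripts to look and compute and a tool call to move; the robot and the scene stay as the last step left them, time stands still between calls to the robot, and variables do not carry over. Pictures are saved under pics/ and viewed, at most 10 in all, crops included, and the job is handed in when it is done.

Besides the shell and the picture viewer there is one more tool, called after "Request:" by a JSON object that holds its "api" and its "payload". step_arm: Moves the arm, as the interface text tells. Its arguments: {"type":"object","properties":{"increments":{"type":"array","items":{"type":"array"}},"fingers":{"type":"number"},"grip_force":{"type":"number"}},"required":["increments"]}

```bash
mkdir -p pics; cat > h.py <<'E'
import numpy as np, cv2
from plant import r
def shot(n,name):
    p,d=r.snapshot(n); c=r.calibration(n); np.savez('pics/%s.npz'%name,p=p,d=d,**{k:np.array(v) for k,v in c.items()})
    cv2.imwrite('pics/%s.png'%name,p[:,:,::-1]); return p,d
def pt(name,u,v,depth=None):
    z=np.load('pics/%s.npz'%name); f=210/np.tan(np.radians(z['fov_y']/2))
    D=z['d'][v,u] if depth is None else depth
    X=np.array([(u-z['cx'])/f*D,(v-z['cy'])/f*D,D]); return z['R'].T@(X-z['t'])
E
python3 - <<'E'
from h import *
a,_=shot('scene','s1');b,_=shot('top','t1')
s=r.get_state();print(s['clock'],s['tool_pos'],s['eef_rot'],s['opening'])
for n in('scene','top'):
  c=r.calibration(n);print(n,c['fov_y'],np.round(c['t'],3),np.round(-np.array(c['R']).T@c['t'],3))
E
```

```text
0.1 [0.18084533 0.59769216 0.23800203] [ 1.46317331e-01  9.89237376e-01 -8.05859794e-04 -6.23653636e-05] 1.0030472128069006
scene 52.74082421344903 [-0.408  0.309  0.622] [ 0.049 -0.558  0.578]
top 49.76936421686775 [0.05  0.598 0.944] [ 0.388 -0.01   1.049]
```

View pics/s1.png

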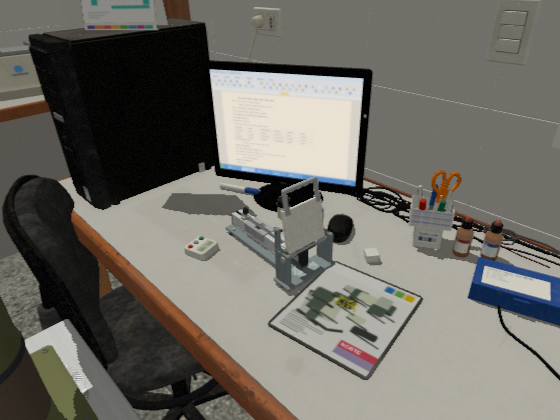

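View pics/t1.png

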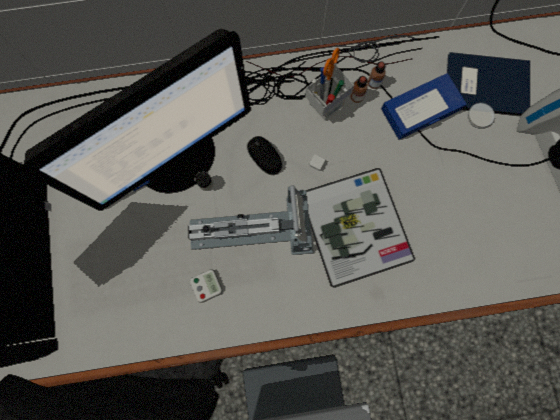

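The top view shows the stand around (190-312, 185-255), with its slide direction pointing right. The timer is at (206,285), the coverslip box at (317,162) and the case at (203,180). I'll enlarge this area.

```bash
python3 - <<'E'
from h import *
z=np.load('pics/t1.npz');p=z['p'][165:305,170:335]
cv2.imwrite('pics/t1c.png',cv2.resize(p[:,:,::-1],None,fx=4.8,fy=4.2,interpolation=cv2.INTER_CUBIC))
for u,v in[(206,285),(317,162),(203,180),(190,240),(190,222),(240,217),(240,255),(297,190)]: print(u,v,np.round(pt('t1',u,v),3))
z=np.load('pics/s1.npz');p=z['p'][160:300,170:390]
cv2.imwrite('pics/s1c.png',cv2.resize(p[:,:,::-1],None,fx=3.6,fy=3.6,interpolation=cv2.INTER_CUBIC))
E
```

```text
206 285 [0.453 0.155 0.016]
317 162 [ 0.388 -0.01   1.049]
203 180 [0.686 0.128 0.05 ]
190 240 [ 0.562  0.182 -0.001]
190 222 [0.602 0.175 0.014]
240 217 [0.59  0.057 0.039]
240 255 [ 0.51   0.072 -0.001]
297 190 [ 0.599 -0.071  0.176]
```

View pics/t1c.png

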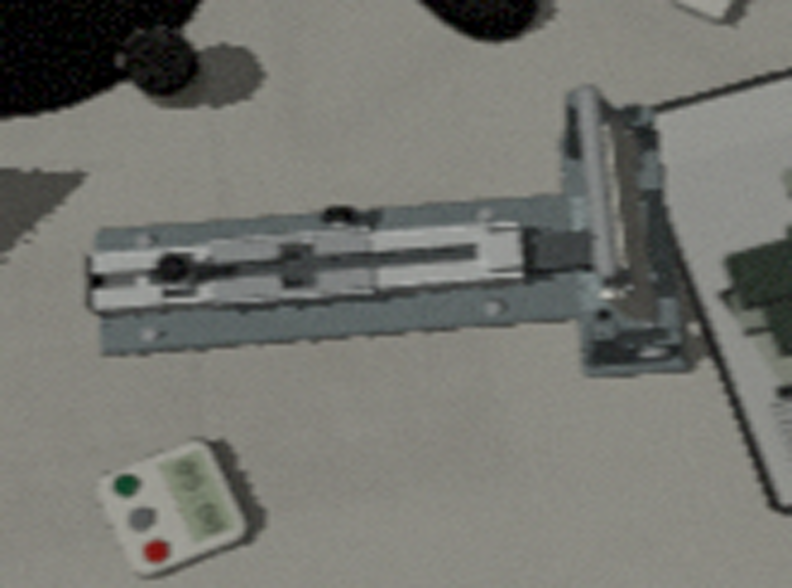

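View pics/s1c.png

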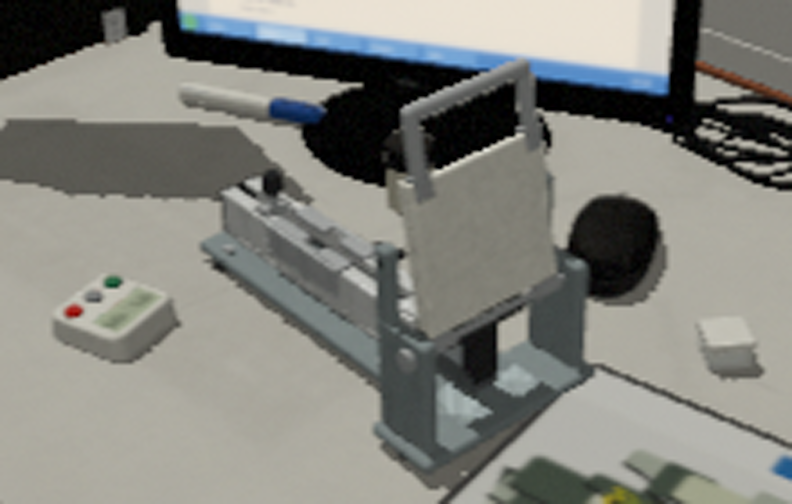

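The enlarged top view shows the button at crop (174,266) and the saddle window at (296,265). The tube ends at x=92 and x=522, with the slot axis from (95,281) to (475,250). Now I'll convert these by plane intersection.

```bash
cat >> h.py <<'E'
def pl(name,u,v,zw):
    z=np.load('pics/%s.npz'%name); f=210/np.tan(np.radians(z['fov_y']/2))
    d=z['R'].T@np.array([(u-z['cx'])/f,(v-z['cy'])/f,1]); o=-z['R'].T@z['t']
    return o+d*(zw-o[2])/d[2]
def cr(a,b,zw): return pl('t1',170+(a+.5)/4.8-.5,165+(b+.5)/4.2-.5,zw)
E
python3 - <<'E'
from h import *
for n,a,b,z in[('btn',174,266,.072),('Ltop',92,258,.047),('Lbot',92,306,.047),('Rtop',521,226,.047),('Rbot',521,274,.047),('win',296,265,.049),('winL',282,265,.049),('winR',312,265,.049),('slotR',475,250,.047),('base BL',102,355,.006),('base TL',100,228,.006),('upr nearbot',590,375,.0),('upr r',690,370,0),('bail near',612,290,.2),('bail far',585,92,.2),('saddleL',212,270,.049),('saddleR',372,260,.049)]:
  print(n,np.round(cr(a,b,z),4))
# depth cloud for leaf / bail
z=np.load('pics/t1.npz');d=z['d']
for v in range(180,250,5):
  P=[pt('t1',u,v) for u in range(285,315)]
  P=[q for q in P if q[2]>.1]
  if P: m=max(P,key=lambda q:q[2]); print(v,np.round(m,4),len(P))
for v in (226,227,228,229):print([ (u,float(np.round(pt('t1',u,v)[2],3))) for u in range(203,211)])
E
```

```text
btn [0.5712 0.1316 0.072 ]
Ltop [0.5861 0.1725 0.047 ]
Lbot [0.5604 0.1754 0.047 ]
Rtop [ 0.5721 -0.0279  0.047 ]
Rbot [ 0.5464 -0.0239  0.047 ]
win [0.5672 0.0788 0.049 ]
winL [0.5682 0.0853 0.049 ]
winR [0.566  0.0715 0.049 ]
slotR [ 0.5626 -0.0047  0.047 ]
base BL [0.5398 0.1813 0.006 ]
base TL [0.6104 0.1742 0.006 ]
upr nearbot [ 0.493  -0.0488  0.    ]
upr r [ 0.4883 -0.097   0.    ]
bail near [ 0.5095 -0.056   0.2   ]
bail far [ 0.602  -0.0602  0.2   ]
saddleL [0.5706 0.1178 0.049 ]
saddleR [0.5643 0.0435 0.049 ]
180 [ 0.3884 -0.0095  1.0487] 1
185 [ 0.6026 -0.0611  0.2088] 2
190 [ 0.3884 -0.0095  1.0487] 11
195 [ 0.5819 -0.0596  0.2128] 10
200 [ 0.5716 -0.0618  0.2137] 10
205 [ 0.5626 -0.0584  0.2123] 10
210 [ 0.5533 -0.055   0.2126] 11
215 [ 0.5432 -0.0571  0.2131] 10
220 [ 0.5331 -0.0593  0.2136] 11
225 [ 0.3884 -0.0095  1.0487] 11
230 [ 0.5148 -0.0544  0.2126] 10
235 [ 0.51   -0.0627  0.1719] 10
240 [ 0.5071 -0.0556  0.1289] 3
245 [ 0.4957 -0.0576  0.1346] 6
[(203, 0.044), (204, 0.068), (205, 0.073), (206, 0.071), (207, 0.069), (208, 0.027), (209, 0.027), (210, 0.031)]
[(203, 0.075), (204, 0.072), (205, 0.073), (206, 0.072), (207, 0.072), (208, 0.071), (209, 0.049), (210, 0.044)]
[(203, 0.075), (204, 0.071), (205, 0.072), (206, 0.074), (207, 0.075), (208, 0.069), (209, 0.046), (210, 0.047)]
[(203, 0.072), (204, 0.075), (205, 0.071), (206, 0.073), (207, 0.076), (208, 0.065), (209, 0.06), (210, 0.046)]
```

```bash
python3 - <<'E'
from h import *
H=np.full((14,22),-9.)
for n in('t1','s1'):
  z=np.load('pics/%s.npz'%n);f=210/np.tan(np.radians(z['fov_y']/2));d=z['d']
  v,u=np.mgrid[:420,:560];ok=(d>.2)&(d<3)
  X=np.stack([(u-z['cx'])/f*d,(v-z['cy'])/f*d,d],-1)[ok];W=(X-z['t'])@z['R']
  i=np.floor((W[:,0]-.1)/.05).astype(int);j=np.floor((W[:,1]+.3)/.05).astype(int)
  k=(i>=0)&(i<14)&(j>=0)&(j<22);np.maximum.at(H,(i[k],j[k]),W[k,2])
print('y:',[int(-30+5*j) for j in range(22)])
for i in range(14):print('x%3d'%(10+5*i),' '.join('%4d'%(h*100) if h>-5 else '   .' for h in H[i]))
s=r.get_state();print(np.round(s['q'],2))
E
```

```text
y: [-30, -25, -20, -15, -10, -5, 0, 5, 10, 15, 20, 25, 30, 35, 40, 45, 50, 55, 60, 65, 70, 75]
x 10  -82  -82    0    0    1    1    1    1    0    0   11   13   14   14   13  -16    .    .    .    .    .    .
x 15  -82  -83  -73  -72  -72  -73  -73  -73  -72    5   11   13   14   14   14   14   14    .    .    .    .    .
x 20  -82  -82  -82  -82  -83  -82  -82  -82  -82    2    7    9   11   13   13   13   14   13    .    .    .    .
x 25    0    0    0    0    0    0    0    0    0    0    0    0    0    0    2   11   12   12   10    .    .    .
x 30    0    0    0    0    0    0    0    0    0    0    0    0    0    0    0    0   40   40   40    0    0    0
x 35    0    0    0    0    0    0    0    0    0    0    0    0    0    0    0   42   43   43   43   43    0    0
x 40    0    0    0    0    0    0    0    0    2    2    0    0    0    0    0   43   43   43   43   43    .    .
x 45    0    0    0    0   13   13    0    0    2    2    0    0    0    0    0   43   43   43   49   43    .    .
x 50    0    0    0    0   21   13    5    5    1    1    0    0    0    0    0   43   43   49   49    .    .    .
x 55    0    0    0    1   21    5    5    5    7    4    0    0    0    0    0   45   49   49    .    .    .    .
x 60    0    0    0    1   21    0    0    1    1    1    0    0    0   36    0   49   49   46    .    .    .    .
x 65    0    0    2    2    2    3    0    0    5    1    1   36   36   36    0   42   48   47    .    .    .    .
x 70    0    0    2    2    3    3    3    0    5   36   36   36   36   34    0   43   43   43   43   42    .    .
x 75    0    0   10    0    0    3    3   36   36   36   35   34    0    0    .   43   42   42   42   42    .    .
[-1.24  0.69 -0.19  1.57  0.16  0.9  -0.22]
```

Request:
{"api": "step_arm", "payload": {"increments": [[[0.7,-4.2,0],[0,0,0]],[[0.7,-4.2,0],[0,0,0]],[[0.7,-4.2,0],[0,0,0]],[[0.7,-4.2,0],[0,0,0]],[[0.7,-4.2,0],[0,0,0]],[[0.7,-4.2,0],[0,0,0]],[[4,-2,0],[0,0,3.2]],[[4,-2,0],[0,0,3.2]],[[4,-2,0],[0,0,3.2]],[[4,-2,0],[0,0,3.2]]], "fingers": 0.4, "grip_force": 12}}

```text
clock: 1.1
tool_pos: [0.3843, 0.2651, 0.2387]
eef_rot: [0.034, 0.999, 0.0, -0.0]
contact_force: [0.9, 0.1, 0.1]
opening: 0.402
finger_force: 0.0
```

Request:
{"api": "step_arm", "payload": {"increments": [[[3.1,-2.2,-2.3],[0,0,0]],[[3.1,-2.2,-2.3],[0,0,0]],[[3.1,-2.2,-2.3],[0,0,0]],[[3.1,-2.2,-2.3],[0,0,0]],[[3.1,-2.2,-2.3],[0,0,0]],[[3.2,-2.2,-2.3],[0,0,0]],[[0,0,0],[0,0,0]],[[0,0,0],[0,0,0]],[[0,0,0],[0,0,0]],[[0,0,0],[0,0,0]]]}}

```text
clock: 2.1
tool_pos: [0.5692, 0.136, 0.1016]
eef_rot: [0.034, 0.999, 0.001, 0.0]
contact_force: [0.1, -0.6, 0.5]
opening: 0.4
finger_force: 0.0
```

```bash
python3 - <<'E'
from h import *
p,d=shot('wrist','w1');c=r.calibration('wrist');print(c['fov_y'],np.round(-np.array(c['R']).T@c['t'],3),c['cx'],c['cy'])
E
```

```text
65.70646984690485 [0.489 0.141 0.247] 277.534507635066 217.52138462380836
```

View pics/w1.png

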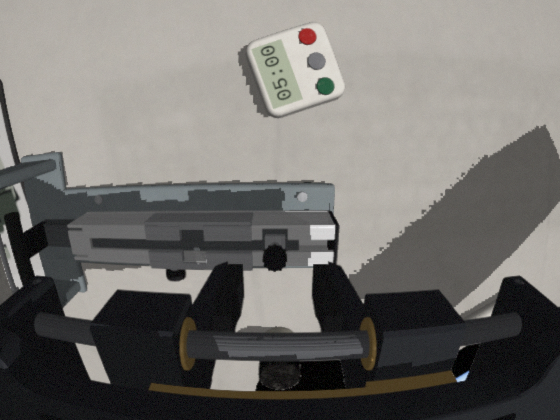

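The wrist view shows the button at (274,257), between the fingers, and the saddle window at (193,240). I'll turn these pixels into positions.

```bash
cat >> h.py <<'E'
def fe(name,u,v,zw):
    z=np.load('pics/%s.npz'%name); f=210/np.tan(np.radians(z['fov_y']/2))
    a,b=u-z['cx'],v-z['cy'];R=np.hypot(a,b);t=R/f
    d=z['R'].T@np.array([np.sin(t)*a/R,np.sin(t)*b/R,np.cos(t)]); o=-z['R'].T@z['t']
    return o+d*(zw-o[2])/d[2]
E
python3 - <<'E'
from h import *
for n,u,v,z in[('btn',274,257,.073),('win',193,240,.049),('winL',182,240,.049),('winR',204,240,.049),('slot left',92,243,.047),('tubeRtop',336,212,.047),('tubeRbot',337,268,.047),('tube L top',82,213,.047),('L bot',70,265,.047)]:print(n,np.round(fe('w1',u,v,z),4))
E
```

```text
btn [0.5713 0.1334 0.073 ]
win [0.5669 0.0786 0.049 ]
winL [0.5665 0.0708 0.049 ]
winR [0.5673 0.0863 0.049 ]
slot left [ 0.5662 -0.0044  0.047 ]
tubeRtop [0.5543 0.1749 0.047 ]
tubeRbot [0.5955 0.1755 0.047 ]
tube L top [ 0.5422 -0.0069  0.047 ]
L bot [ 0.5844 -0.0333  0.047 ]
```

Request:
{"api": "step_arm", "payload": {"increments": [[[0.1,-0.1,-1.5],[0,0,0]],[[0.1,-0.1,-1.5],[0,0,0]],[[0,0,-1.2],[0,0,0]],[[0,0,0],[0,0,0]],[[0,0,0],[0,0,0]],[[0,0,0],[0,0,0]],[[0,0,0],[0,0,0]],[[0,0,0],[0,0,0]],[[0,0,0],[0,0,0]],[[0,0,0],[0,0,0]]]}}

```text
clock: 3.15
tool_pos: [0.5721, 0.1322, 0.0589]
eef_rot: [0.035, 0.999, 0.0, 0.0]
contact_force: [0.1, 0.2, -0.7]
opening: 0.4
finger_force: 0.0
```

Request:
{"api": "step_arm", "payload": {"increments": [[[0,0,0],[0,0,0]],[[0,0,0],[0,0,0]],[[0,0,0],[0,0,0]],[[0,0,0],[0,0,0]],[[0,0,0],[0,0,0]],[[0,0,0],[0,0,0]],[[0,0,0],[0,0,0]],[[0,0,0],[0,0,0]],[[0,0,0],[0,0,0]],[[0,0,0],[0,0,0]]], "fingers": 0.0, "grip_force": 15}}

```text
clock: 4.15
tool_pos: [0.572, 0.1324, 0.0588]
eef_rot: [0.035, 0.999, 0.0, 0.0]
contact_force: [-0.1, 0.9, 0.2]
opening: 0.147
finger_force: 15.0
```

Request:
{"api": "step_arm", "payload": {"increments": [[[0,0,-0.2],[0,0,0]],[[0,0,-0.2],[0,0,0]],[[0,0,-0.2],[0,0,0]],[[0,0,0],[0,0,0]],[[0,0,0],[0,0,0]],[[0,0,0],[0,0,0]],[[0,0,0],[0,0,0]],[[0,0,0],[0,0,0]],[[0,0,0],[0,0,0]],[[0,0,0],[0,0,0]]]}}

```text
clock: 5.15
tool_pos: [0.572, 0.1324, 0.053]
eef_rot: [0.035, 0.999, 0.0, 0.0]
contact_force: [-1.0, 1.5, 3.6]
opening: 0.149
finger_force: 15.0
```

Request:
{"api": "step_arm", "payload": {"increments": [[[0,0,-0.05],[0,0,0]],[[-0.01,-0.1,0],[0,0,0]],[[-0.01,-0.1,0],[0,0,0]],[[-0.01,-0.1,0],[0,0,0]],[[0,-0.1,0],[0,0,0]],[[-0.01,-0.1,0],[0,0,0]],[[-0.01,-0.1,0],[0,0,0]],[[0,0,0],[0,0,0]],[[0,0,0],[0,0,0]],[[0,0,0],[0,0,0]]]}}

```text
clock: 6.15
tool_pos: [0.5716, 0.1261, 0.0525]
eef_rot: [0.035, 0.999, -0.0, 0.0]
contact_force: [-0.8, 1.6, 5.6]
opening: 0.148
finger_force: 15.0
```

Request:
{"api": "step_arm", "payload": {"increments": [[[-0.02,-0.3,0],[0,0,0]],[[-0.02,-0.3,0],[0,0,0]],[[-0.02,-0.3,0],[0,0,0]],[[-0.02,-0.3,0],[0,0,0]],[[-0.02,-0.3,0],[0,0,0]],[[-0.02,-0.3,0],[0,0,0]],[[-0.02,-0.3,0],[0,0,0]],[[0,0,0],[0,0,0]],[[0,0,0],[0,0,0]],[[0,0,0],[0,0,0]]]}}

```text
clock: 7.15
tool_pos: [0.5702, 0.1045, 0.0524]
eef_rot: [0.035, 0.999, -0.0, 0.0]
contact_force: [-1.9, -0.6, 5.0]
opening: 0.147
finger_force: 15.0
```

Request:
{"api": "step_arm", "payload": {"increments": [[[0,0,0],[0,0,0]],[[0,0,0],[0,0,0]],[[0,0,0],[0,0,0]],[[0,0,0],[0,0,0]],[[0,0,0],[0,0,0]],[[-0.02,-0.3,0],[0,0,0]],[[-0.02,-0.3,0],[0,0,0]],[[-0.01,-0.2,0],[0,0,0]],[[0,0,0],[0,0,0]],[[0,0,0],[0,0,0]]], "fingers": 0.28}}

```text
clock: 8.15
tool_pos: [0.5696, 0.0982, 0.0522]
eef_rot: [0.035, 0.999, 0.001, 0.0]
contact_force: [0.0, 2.4, -0.5]
opening: 0.277
finger_force: 1.7
```

Request:
{"api": "step_arm", "payload": {"increments": [[[-0.02,-0.3,0],[0,0,0]],[[-0.02,-0.3,0],[0,0,0]],[[-0.02,-0.3,0],[0,0,0]],[[-0.02,-0.3,0],[0,0,0]],[[-0.02,-0.3,0],[0,0,0]],[[-0.02,-0.3,0],[0,0,0]],[[0,0,0],[0,0,0]],[[0,0,0],[0,0,0]],[[0,0,0],[0,0,0]],[[0,0,0],[0,0,0]]]}}

```text
clock: 9.15
tool_pos: [0.5683, 0.0782, 0.0522]
eef_rot: [0.036, 0.999, -0.001, -0.0]
contact_force: [-0.2, -0.4, 0.2]
opening: 0.286
finger_force: 0.0
```

Request:
{"api": "step_arm", "payload": {"increments": [[[-0.01,-0.05,0],[0,0,0]],[[0,-0.05,0],[0,0,0]],[[0,-0.05,0],[0,0,0]],[[-0.01,-0.05,0],[0,0,0]],[[0,-0.05,0],[0,0,0]],[[0,-0.05,0],[0,0,0]],[[-0.01,-0.05,0],[0,0,0]],[[0,-0.05,0],[0,0,0]],[[0,0,0],[0,0,0]],[[0,0,0],[0,0,0]]]}}

```text
clock: 10.15
tool_pos: [0.5681, 0.0755, 0.0523]
eef_rot: [0.035, 0.999, 0.0, 0.0]
contact_force: [-0.4, 4.2, 0.1]
opening: 0.279
finger_force: 2.0
```

Request:
{"api": "step_arm", "payload": {"increments": [[[-0.01,-0.04,0],[0,0,0]],[[0,-0.04,0],[0,0,0]],[[0,-0.04,0],[0,0,0]],[[0,0,0],[0,0,0]],[[0,0,0],[0,0,0]],[[0,0,0],[0,0,0]],[[0,0,0],[0,0,0]],[[0,0,0],[0,0,0]],[[0,0,0],[0,0,0]],[[0,0,0],[0,0,0]]]}}

```text
clock: 11.15
tool_pos: [0.568, 0.074, 0.0522]
eef_rot: [0.035, 0.999, 0.0, -0.0]
contact_force: [-0.1, -0.0, 0.4]
opening: 0.278
finger_force: 0.0
```

```bash
python3 - <<'E'
from h import *
p,d=shot('wrist','w2');shot('scene','s2')
cv2.imwrite('pics/w2c.png',cv2.resize(p[170:320,130:400,::-1],None,fx=2.9,fy=2.9,interpolation=cv2.INTER_CUBIC))
E
```

```text
(no output)
```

View pics/w2c.png

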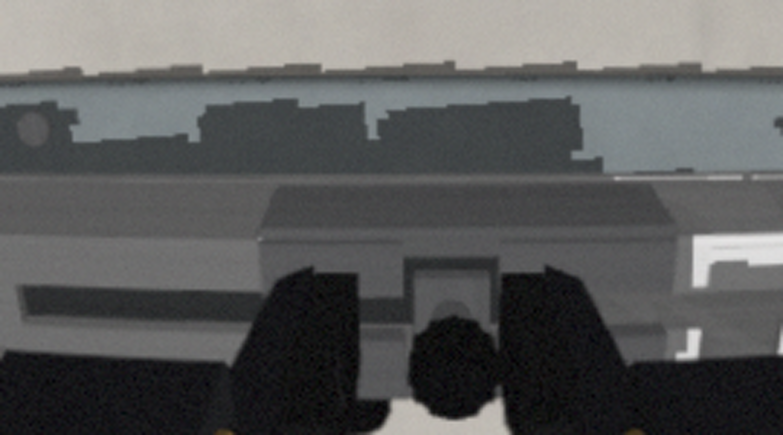

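The wrist crop shows the steel shoulder filling the saddle window at about (455,290), with the cap at (455,365). The force has dropped to zero, so the button seems to have popped up. I'll release, lift and check.

Request:
{"api": "step_arm", "payload": {"increments": [[[0,0,0],[0,0,0]],[[0,0,0],[0,0,0]],[[0,0,1],[0,0,0]],[[0,0,3],[0,0,0]],[[0,0,4.5],[0,0,0]],[[0,0,4.5],[0,0,0]],[[0,0,4.5],[0,0,0]],[[0,0,4],[0,0,0]],[[0,0,0],[0,0,0]],[[0,0,0],[0,0,0]]], "fingers": 0.4}}

```text
clock: 12.25
tool_pos: [0.5682, 0.074, 0.2685]
eef_rot: [0.035, 0.999, 0.0, 0.001]
contact_force: [-0.3, -0.8, -0.1]
opening: 0.401
finger_force: 0.0
```

```bash
python3 - <<'E'
from h import *
s=r.get_state();print(s['clock'],s['tool_pos'])
p,d=shot('wrist','w3')
z=np.load('pics/w3.npz');f=210/np.tan(np.radians(z['fov_y']/2))
v,u=np.mgrid[:420,:560];a=u-z['cx'];b=v-z['cy'];R=np.hypot(a,b)+1e-9;t=R/f
X=np.stack([np.tan(t)*a/R*d,np.tan(t)*b/R*d,d],-1);W=(X-z['t'])@z['R']
k=(d>.1)&(abs(W[...,0]-.567)<.015)&(abs(W[...,1]-.078)<.02)&(W[...,2]>.055)&(W[...,2]<.09)
q=W[k];print(len(q),np.round(q.mean(0),4) if len(q) else 0,np.round(np.percentile(q[:,2],[20,50,80]),4),np.mean(u[k]),np.mean(v[k]))
k=(d>.1)&(W[...,2]>.195)&(W[...,2]<.23)&(W[...,1]<0)&(abs(W[...,0]-.557)<.05)
q=W[k];print(len(q),np.round(q.mean(0),4) if len(q) else 0, np.round(q.max(0),3),np.round(q.min(0),3))
cv2.imwrite('pics/w3c.png',p[:,:,::-1])
E
```

```text
12.25 [0.56815395 0.0739766  0.26854765]
152 [0.5693 0.0774 0.0698] [0.0684 0.0707 0.0717] 281.36842105263156 189.67763157894737
1461 [ 0.5574 -0.0564  0.2092] [ 0.605 -0.05   0.213] [ 0.517 -0.065  0.195]
```

View pics/w3.png

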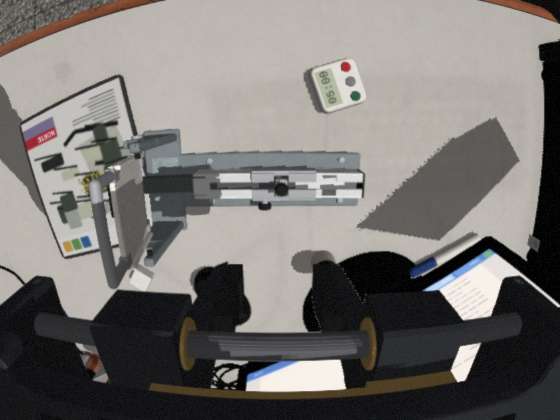

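The wrist view shows the cap sitting over the saddle window at (281,188) and the bail at (105,230). I'll compare the cap's height with the saddle plate's.

```bash
python3 - <<'E'
from h import *
for n,c in(('w3',(.5672,.0778)),('w1',(.571,.133))):
  z=np.load('pics/%s.npz'%n);d=z['d'];f=210/np.tan(np.radians(z['fov_y']/2))
  v,u=np.mgrid[:420,:560];a=u-z['cx'];b=v-z['cy'];R=np.hypot(a,b)+1e-9;t=R/f
  W=(np.stack([np.tan(t)*a/R*d,np.tan(t)*b/R*d,d],-1)-z['t'])@z['R']
  g=lambda x0,x1,y0,y1,z0,z1:W[(d>.05)&(W[...,0]>x0)&(W[...,0]<x1)&(W[...,1]>y0)&(W[...,1]<y1)&(W[...,2]>z0)&(W[...,2]<z1)]
  q=g(c[0]-.004,c[0]+.004,c[1]-.004,c[1]+.004,.06,.09);print(n,'cap',len(q),np.round(np.median(q[:,2]),4),'std',q[:,2].std())
  for nm,lim in(('saddle',(.555,.56,.05,.11)),('desk',(.46,.50,.02,.1))):
    q=g(*lim,-.02,.06);print(nm,len(q),np.round(np.percentile(q[:,2],[20,50,80]),4)) 
E
```

```text
w3 cap 66 0.0709 std 0.0032552291122532793
saddle 213 [0.0466 0.0474 0.0481]
desk 1977 [-0.0024 -0.0017 -0.001 ]
w1 cap 231 0.0716 std 0.0035767724119148275
saddle 1008 [0.0152 0.0482 0.0491]
desk 4836 [-0.0011 -0.0005  0.0001]
```

Request:
{"api": "step_arm", "payload": {"increments": [[[-0.28,-3.3,0],[0,0,0]],[[-0.28,-3.3,0],[0,0,0]],[[-0.28,-3.3,0],[0,0,0]],[[-0.28,-3.3,0],[0,0,0]],[[0,0,0],[0,0,0]],[[0,0,0],[0,0,0]],[[0,0,-2.6],[0,0,0]],[[0,0,-2.6],[0,0,0]],[[0,0,-2.6],[0,0,0]],[[0,0,0],[0,0,0]]]}}

```text
clock: 13.3
tool_pos: [0.554, -0.056, 0.1858]
eef_rot: [0.034, 0.999, 0.001, -0.004]
contact_force: [-1.3, 0.5, 0.2]
opening: 0.399
finger_force: 0.0
```

Request:
{"api": "step_arm", "payload": {"increments": [[[0,0,0],[0,0,0]],[[0,0,0],[0,0,0]],[[0,0,0],[0,0,0]],[[0,0,0],[0,0,0]],[[0,0,0],[0,0,0]],[[0,0,0],[0,0,0]],[[0,0,0],[0,0,0]],[[0,0,0],[0,0,0]],[[0,0,0],[0,0,0]],[[0,0,0],[0,0,0]]], "fingers": 0.0, "grip_force": 5}}

```text
clock: 14.3
tool_pos: [0.5575, -0.0576, 0.1899]
eef_rot: [0.035, 0.999, 0.0, 0.001]
contact_force: [-0.1, 1.6, 6.0]
opening: 0.109
finger_force: 4.6
```

```bash
python3 -c "
import numpy as np
t=np.r_[np.linspace(-.17,.39,9),np.linspace(.46,1.09,10),np.linspace(1.13,1.57,10)]
s=13.5*np.sin(t);z=13.5*np.cos(t)
for a,b,c in zip(t[1:],np.diff(s),np.diff(z)):print('%.2f [%.2f,%.2f,%.2f]'%(a,-.07*b,-.9975*b,c))"
```

```text
-0.10 [-0.07,-0.93,0.13]
-0.03 [-0.07,-0.94,0.06]
0.04 [-0.07,-0.94,-0.00]
0.11 [-0.07,-0.94,-0.07]
0.18 [-0.07,-0.93,-0.14]
0.25 [-0.06,-0.92,-0.20]
0.32 [-0.06,-0.90,-0.27]
0.39 [-0.06,-0.88,-0.33]
0.46 [-0.06,-0.86,-0.39]
0.53 [-0.06,-0.83,-0.45]
0.60 [-0.06,-0.80,-0.51]
0.67 [-0.05,-0.76,-0.56]
0.74 [-0.05,-0.72,-0.61]
0.81 [-0.05,-0.67,-0.66]
0.88 [-0.04,-0.63,-0.71]
0.95 [-0.04,-0.57,-0.75]
1.02 [-0.04,-0.52,-0.79]
1.09 [-0.03,-0.46,-0.82]
1.13 [-0.02,-0.24,-0.48]
1.18 [-0.02,-0.27,-0.60]
1.23 [-0.02,-0.24,-0.62]
1.28 [-0.01,-0.21,-0.63]
1.33 [-0.01,-0.18,-0.64]
1.37 [-0.01,-0.14,-0.64]
1.42 [-0.01,-0.11,-0.65]
1.47 [-0.01,-0.08,-0.65]
1.52 [-0.00,-0.05,-0.66]
1.57 [-0.00,-0.02,-0.66]
```

Request:
{"api": "step_arm", "payload": {"increments": [[[-0.07,-0.93,0.13],[0,0,0]],[[-0.07,-0.94,0.06],[0,0,0]],[[-0.07,-0.94,0],[0,0,0]],[[-0.07,-0.94,-0.07],[0,0,0]],[[-0.07,-0.93,-0.14],[0,0,0]],[[-0.06,-0.92,-0.2],[0,0,0]],[[-0.06,-0.9,-0.27],[0,0,0]],[[-0.06,-0.88,-0.33],[0,0,0]],[[0,0,0],[0,0,0]],[[0,0,0],[0,0,0]]]}}

```text
clock: 15.3
tool_pos: [0.5511, -0.1322, 0.1808]
eef_rot: [0.035, 0.999, -0.0, -0.001]
contact_force: [2.1, -0.0, -0.1]
opening: 0.105
finger_force: 5.0
```

Request:
{"api": "step_arm", "payload": {"increments": [[[-0.06,-0.86,-0.39],[0,0,0]],[[-0.06,-0.83,-0.45],[0,0,0]],[[-0.06,-0.8,-0.51],[0,0,0]],[[-0.05,-0.76,-0.56],[0,0,0]],[[-0.05,-0.72,-0.61],[0,0,0]],[[-0.05,-0.67,-0.66],[0,0,0]],[[-0.04,-0.63,-0.71],[0,0,0]],[[-0.04,-0.57,-0.75],[0,0,0]],[[-0.04,-0.52,-0.79],[0,0,0]],[[-0.03,-0.46,-0.82],[0,0,0]]]}}

```text
clock: 16.3
tool_pos: [0.5463, -0.2002, 0.1177]
eef_rot: [0.035, 0.999, 0.0, -0.0]
contact_force: [-0.5, 1.8, -1.7]
opening: 0.104
finger_force: 5.0
```

Request:
{"api": "step_arm", "payload": {"increments": [[[-0.02,-0.24,-0.48],[0,0,0]],[[-0.02,-0.27,-0.6],[0,0,0]],[[-0.02,-0.24,-0.62],[0,0,0]],[[-0.01,-0.21,-0.63],[0,0,0]],[[-0.01,-0.18,-0.64],[0,0,0]],[[-0.01,-0.14,-0.64],[0,0,0]],[[-0.01,-0.11,-0.65],[0,0,0]],[[-0.01,-0.08,-0.65],[0,0,0]],[[0,0,0],[0,0,0]],[[0,0,0],[0,0,0]]]}}

```text
clock: 17.3
tool_pos: [0.5454, -0.2146, 0.0692]
eef_rot: [0.035, 0.999, 0.0, -0.0]
contact_force: [-0.7, 1.6, -1.4]
opening: 0.102
finger_force: 5.1
```

Request:
{"api": "step_arm", "payload": {"increments": [[[0,-0.02,-0.3],[0,0,0]],[[0,-0.02,-0.3],[0,0,0]],[[0,-0.01,-0.3],[0,0,0]],[[0,-0.01,-0.2],[0,0,0]],[[0,0,-0.1],[0,0,0]],[[0,0,0],[0,0,0]],[[0,0,0],[0,0,0]],[[0,0,0],[0,0,0]],[[0,0,0],[0,0,0]],[[0,0,0],[0,0,0]]]}}

```text
clock: 18.3
tool_pos: [0.5456, -0.2152, 0.0575]
eef_rot: [0.035, 0.999, 0.0, 0.0]
contact_force: [-1.2, 2.1, -0.9]
opening: 0.103
finger_force: 5.0
```

```bash
python3 - <<'E'
from h import *
p,d=shot('scene','s3')
cv2.imwrite('pics/s3c.png',cv2.resize(p[150:330,190:400,::-1],None,fx=3.3,fy=3.3,interpolation=cv2.INTER_CUBIC))
E
```

```text
(no output)
```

View pics/s3c.png

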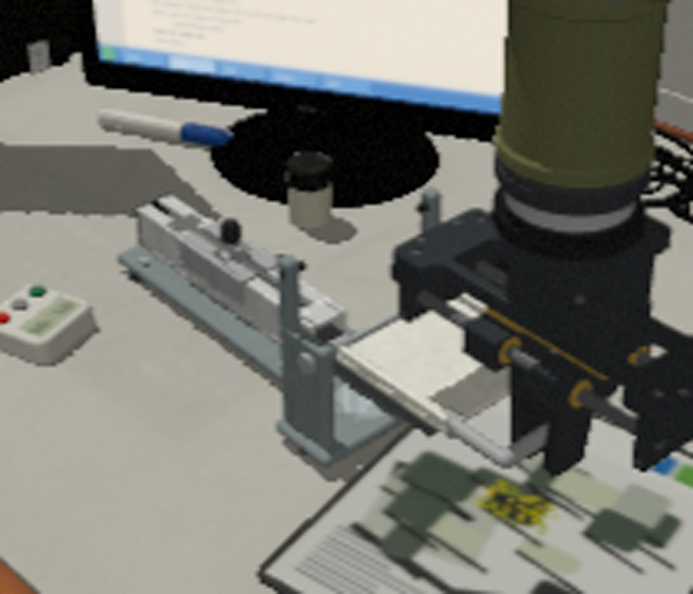

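The leaf is nearly level, with the bail between the fingers at (510,450). I'll lower it in small steps until the roller carries it.

Request:
{"api": "step_arm", "payload": {"increments": [[[0,0,-0.05],[0,0,0]],[[0,0,-0.05],[0,0,0]],[[0,0,-0.05],[0,0,0]],[[0,0,-0.05],[0,0,0]],[[0,0,0],[0,0,0]],[[0,0,0],[0,0,0]],[[0,0,0],[0,0,0]],[[0,0,0],[0,0,0]],[[0,0,0],[0,0,0]],[[0,0,0],[0,0,0]]]}}

```text
clock: 19.35
tool_pos: [0.5457, -0.2153, 0.0559]
eef_rot: [0.035, 0.999, -0.0, 0.0]
contact_force: [-3.4, 2.3, 5.3]
opening: 0.107
finger_force: 4.6
```

Request:
{"api": "step_arm", "payload": {"increments": [[[0,0,0],[0,0,0]],[[0,0,0],[0,0,0]],[[0,0,0],[0,0,0]],[[0,0,0.5],[0,0,0]],[[0,0,1],[0,0,0]],[[0,0,2],[0,0,0]],[[0,0,4],[0,0,0]],[[0,0,4],[0,0,0]],[[0,0,4],[0,0,0]],[[0,0,2],[0,0,0]]], "fingers": 0.27}}

```text
clock: 20.35
tool_pos: [0.5472, -0.2155, 0.235]
eef_rot: [0.035, 0.999, -0.001, 0.003]
contact_force: [1.2, 0.0, -0.7]
opening: 0.271
finger_force: 0.0
```

Request:
{"api": "step_arm", "payload": {"increments": [[[-3,-3,2],[0,0,0]],[[-3,-3,0],[0,0,0]],[[-3,-3,0],[0,0,0]],[[-2,-2,0],[0,0,0]],[[0,-2,0],[0,0,0]],[[0,0,0],[0,0,0]],[[0,0,0],[0,0,0]],[[0,0,0],[0,0,0]],[[0,0,0],[0,0,0]],[[0,0,0],[0,0,0]]]}}

```text
clock: 21.35
tool_pos: [0.4361, -0.3442, 0.2505]
eef_rot: [0.034, 0.999, 0.0, 0.0]
contact_force: [0.0, -0.6, -0.1]
opening: 0.269
finger_force: 0.0
```

```bash
python3 - <<'E'
from h import *
p,d=shot('top','t4')
cv2.imwrite('pics/t4c.png',cv2.resize(p[150:310,170:390,::-1],None,fx=3.4,fy=3.4,interpolation=cv2.INTER_CUBIC))
z=np.load('pics/t4.npz');f=210/np.tan(np.radians(z['fov_y']/2))
v,u=np.mgrid[:420,:560];W=(np.stack([(u-z['cx'])/f*d,(v-z['cy'])/f*d,d],-1)-z['t'])@z['R']
O=np.array([.5555,-.0804]);U=np.array([-.07,-.9975]);V=np.array([.9975,-.07])
s=(W[...,:2]-O)@U;y=(W[...,:2]-O)@V
k=(s>.02)&(s<.09)&(abs(y)<.04)&(W[...,2]>.04)&(W[...,2]<.12)
print(k.sum(),np.polyfit(s[k],W[...,2][k],1))
E
```

```text
1155 [0.00051405 0.07685602]
```

View pics/t4c.png

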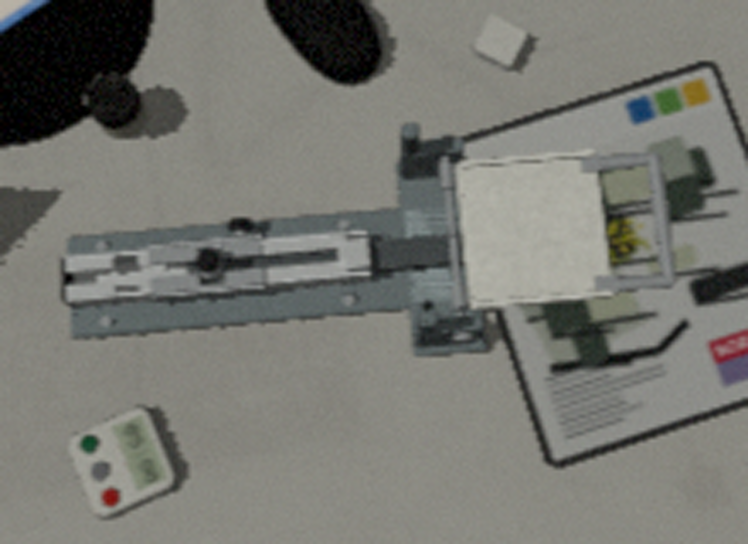

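The leaf lies level (slope 0.0005), spanning about (460-610, 155-305). The button is in the saddle window at (208,262), the bystanders are where they were, and the gripper is clear. Handing in.

```bash
python3 -c "
from plant import r
print(r.finish_job())"
```

```text
the job is handed in; nothing more can be done
None
```

The shelf leaf is lying level on the locked prop, with the button up in the next hole, the bystanders untouched and the gripper clear; I handed the job in at about 21 s, and the hand-in call gave no verdict.

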